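# Lock the saw vice and hold the disc on the bar

## Robot

A 7-joint arm with a two-finger parallel gripper is mounted at the origin on the work surface. World frame = base frame: x ahead of the robot, y to its left, z up, the work surface at z = 0. Lengths are in m, angles in rad, forces in N, time in s.
With the tool pointing down it reaches from about 0.4 to 0.9 m from the base axis. Payload 5.5 kg.
Tool frame: the origin (TCP) lies on the centre line of the jaws, within the pads' length; the fingertips stand 25 mm ahead of it and the grasp point (between the pads) lies 6 mm ahead of it; z points along the fingers, y is the direction in which the jaws open and shut (so a half turn about z gives the same grasp; the last joint's range is limited). The gripper opens to 92 mm and grips with 3 to 60 N. Pads are 19 mm wide; open, the fingers measure 130 mm over their backs; the gripper's body (75 mm by 190 mm) begins 47 mm behind the grasp point.
Start: joints at [-0.955, 0.501, -0.427, 1.55, 0.221, 1.138, -0.21], TCP at [0.225, 0.61, 0.252] pointing down, gripper open.
Joint ranges: [-2.88, 2.88], [-0.31, 2.03], [-1.54, 1.56], [0.2, 2.42], [-1.41, 4.55], [0.19, 2.02], [-2.57, 2.57]. Speed limits (rad/s): [2.57, 2.57, 3.14, 3.14, 3.14, 3.14, 3.14].

## Interface

Orientations are given as a unit quaternion [x, y, z, w].
In Python, from plant import robot gives the robot as it stands. Calls block until the motion is done:
- robot.move_ptp(position, orientation): joint-space move of the TCP to a pose.
- robot.move_straight(position, vel=0.15, attitude=None): straight line of the TCP; attitude=None keeps the orientation; vel is the mean speed in m/s.
- robot.goto_joints(angles): joint-space move.
- robot.move_gripper(opening): opening from 0.0 (shut) to 1.0 (fully open); the grip force is fixed at half the most; returns when the fingers have stopped.
- robot.hold(seconds).
- robot.solve_ik(position, orientation): joint angles nearest the present ones, or None.
- robot.get_image(name): name is "side" or "top"; returns a dict with "img" (400x640x3 uint8, red, green, blue), "range_z" (400x640 float32, m along the optical axis (not along the pixel's ray), 0 where there is no reading), "K" (3x3 intrinsics, pixels), "extrinsics" (4x4, takes a point from camera to world coordinates). Camera axes: x right, y up, looking along -z (the intrinsics and any distortion apply to the point x, -y, -z); pixel columns grow to the right and rows downward; lengths in m; the calibration is good to about 2 mm. A picture is of the moment at which its call begins.
A pose or a line that the arm cannot do raises robot.IKError and nothing moves.
- robot.close_job(): hands the job in, once; it reports no verdict.
Trained networks look in a picture, given as the dict that the camera call returned (one of the last four; its "shot" number tells which), for a name from the list of things; names that differ only in an ending like _2 or _b are one class to them, and where a whole thing is asked for, a point or a joint stands for the part that bears it (a point fixed in the world has none). Each returns a list of dicts, best first, with "confidence" (0 to 1); they miss things now and then, are a little off and sometimes report something else, mostly with a low value. They report only what shows in the picture. A call takes as long as a camera call.
- robot.regions_of(picture, label): "pixels" (400x640 bool, what is visible of it) and "box" ([left, top, width, height] in pixels, round what is visible of it).
Readings, each from a call of its own:
- robot.current_t(): time.
- robot.current_joints(): joint angles.
- robot.current_qvel(): joint speeds.
- robot.current_effort(): joint torques, N m.
- robot.current_eef_pos(): TCP position.
- robot.current_orientation(): TCP orientation.
- robot.current_ft_force(): force on the tool from outside, world axes, zero at the start.
- robot.current_torque(): the same for the moment, N m.
- robot.current_gripper_width(): opening from 0.0 (shut) to 1.0 (fully open).
Only numpy, scipy, OpenCV 4.12 (cv2) and the standard library are available. Lean on these libraries where they do the work, as an engineer would, in place of code of your own. Each camera call takes 0.05 s, during which the arm holds its last target.

## Task

The cut-off saw is switched off at the wall and the steel bar is already snug in its vice. Flip the red-tabbed half-nut over until it lies fully down on the vice screw, so that the bar is locked, and only then bring the saw head gently down by its black grip until the edge of the disc rests on the bar, so that I can check the cutting line. Finish while still holding the head there with a light, steady push (do not lean on the disc), and leave the bar and the other tools on the bench where they are.

Things in the scene. Friction and masses are not known exactly. Their poses are not given: they have to be found in the camera images.
- saw: Compact bench cut-off saw, bolted down: dark base 420 x 200 mm with its deck 40 mm above the bench. Origin on the bench under the point where disc and bar meet. Its x axis points from the operator's front (hand wheel, vice screw) to the rear (pivot), y to the operator's left (motor side), z up. The vice screw (14 mm) runs along x at y 0, height 55 mm, from its black 68 mm hand wheel at x -306 to the jaw at x -33.
- half_nut (a joint): Hinge of the half-nut, rad: 0 when it lies fully down on the vice screw (stop), about 1.57 with its tab straight up, 1.2 to 2.05 at the start. It is stiff: it stays where it is left, and needs about 1 to 2 N at the tab.
- half_nut_hinge (a point): Centre of the half-nut's hinge pin, which lies along the saw's x axis: x -230, y 26, height 68 mm on the saw.
- half_nut_tab (a point): Middle of the outer part of the half-nut's red tab, 66 mm out from the hinge pin and, when down, 6 mm higher than it. The tab is 24 mm wide (along the pin), 8 mm thick and reaches from 35 to 77 mm from the pin. Down, it points to the saw's -y with this point at height 74 mm and 30 mm of free space under it, 40 mm to the side of the screw axis; it swings up and over towards +y. Along the pin 40 mm is free on both sides of the tab.
- head (a joint): Swing of the saw head about its pivot, rad: 0 at the upper stop (start), growing as it comes down; the disc touches the bar at about 0.40. A spring lifts the head: at the grip about 6 N holds it near the top and 10 N just above the bar. Past touching, each further newton at the grip puts about 2 N on the disc.
- pivot (a point): Centre of the head's hinge pin, which lies along the saw's y axis: x 130, y 0, height 130 mm on the saw.
- grip (a point): Centre of the head's black rubber grip, 280 mm from the pivot: a straight bar 30 mm wide (saw's y), 34 mm high and 108 mm long, pointing forward (-x) from the grey disc guard, free on both sides, above and below. At the start it lies at saw x -99, height 292 mm, nose 15 degrees up; with the disc on the bar at x -144, height 190 mm, nose 8 degrees down.
- disc_edge (a point): The point of the disc's rim that meets the bar. The disc is dark, 180 mm across, 3 mm thick, in the saw's x-z plane at y 0, its upper half under the guard. At the start this point is about 50 mm above the bar.
- disc: The cutting disc, origin at its centre on the spindle; it can be turned by hand against the drag of the gears (0.3 N m).
- bar: Bare square steel bar 25 x 25 x 300 mm lying along the saw's y axis on the deck, between fence and vice jaw; origin at the centre of its underside, its top 65 mm above the bench.
- hammer: Hammer lying on the bench, 250 mm long; leave it alone.
- wire_brush: Wire brush with a wooden back lying on its bristles, 220 mm long, 40 mm high; leave it alone.
- square: Try square lying flat on the bench, blade 200 mm, stock 110 mm; leave it alone.
- tin: Plain metal tin standing on the bench, 72 mm across, 110 mm high; leave it alone.

How it is judged:
By the outcome, as a careful person would: the job done as asked, in the order asked, and still so for the second after the job is handed in, while the arm keeps its last pose, push and grip.
It also fails if it takes over 64 s, if anything falls off the work surface, if the arm or the gripper's body presses on something with over 40 N, if the wrist force passes 120 N, or if a joint passes its speed limit or range.

## Working session

There is one attempt and no reset: what is moved stays moved. The work goes in short steps, each a Python script; the robot and the scene stay as the last script left them, time stands still between calls to the robot, and variables do not carry over. Pictures are saved under pics/ and viewed, and the job is handed in when it is done.

```bash
ls; mkdir -p pics
python3 - <<'E'
from plant import robot
import cv2,numpy as np
for n in("side","top"):
    p=robot.get_image(n);cv2.imwrite(f"pics/{n}0.png",p["img"][:,:,::-1]);np.savez(f"{n}0.npz",d=p["range_z"],K=p["K"],E=p["extrinsics"])
    print(n,p["K"].tolist(),p["extrinsics"].round(3).tolist(),[k for k in p])
    for l in("saw","half_nut","grip","bar","disc","half_nut_tab","tin","hammer"):
        r=robot.regions_of(p,l); print(l,[(round(a["confidence"],2),a["box"]) for a in r][:3])
print(robot.current_t(),robot.current_orientation(),robot.current_ft_force())
E
```

```text
pics
side [[510.7737209635248, 0.0, 313.0540879932093], [0.0, 510.7737209635248, 202.4216546352498], [0.0, 0.0, 1.0]] [[0.997, 0.056, -0.061, 0.384], [-0.083, 0.611, -0.787, -1.387], [-0.007, 0.79, 0.614, 1.292], [0.0, 0.0, 0.0, 1.0]] ['img', 'range_z', 'K', 'extrinsics', 'shot']
saw [(0.91, [274.3, 151.5, 102.5, 122.1])]
half_nut [(0.56, [248.3, 178.1, 48.1, 13.0])]
grip [(0.91, [295.9, 153.7, 65.8, 53.7])]
bar [(0.93, [309.2, 206.0, 71.3, 33.5])]
disc [(0.66, [325.1, 182.2, 22.7, 24.4])]
half_nut_tab [(0.34, [273.3, 150.9, 101.2, 125.1])]
tin [(0.52, [308.3, 150.2, 14.8, 10.1])]
hammer [(0.59, [321.8, 329.2, 86.6, 30.7])]
top [[383.03412898626806, 0.0, 321.92440583649557], [0.0, 383.03412898626806, 193.22908355161002], [0.0, 0.0, 1.0]] [[0.004, 0.983, -0.182, 0.243], [-1.0, 0.006, 0.016, 0.029], [0.017, 0.182, 0.983, 1.535], [0.0, 0.0, 0.0, 1.0]] ['img', 'range_z', 'K', 'extrinsics', 'shot']
saw [(0.92, [250.8, 139.7, 109.6, 94.8])]
half_nut [(0.66, [251.2, 139.8, 81.2, 70.2])]
grip [(0.96, [250.7, 139.2, 83.8, 70.1])]
bar [(0.54, [278.9, 140.4, 50.0, 58.7])]
disc []
half_nut_tab []
tin [(0.68, [187.8, 175.4, 24.8, 23.5])]
hammer [(0.97, [422.2, 145.7, 24.9, 59.6])]
0.9 [ 1.75465639e-01  9.84485556e-01  2.40270926e-05 -4.16412407e-06] [-0.47327159  0.13238226 -0.68307713]
```

View pics/side0.png

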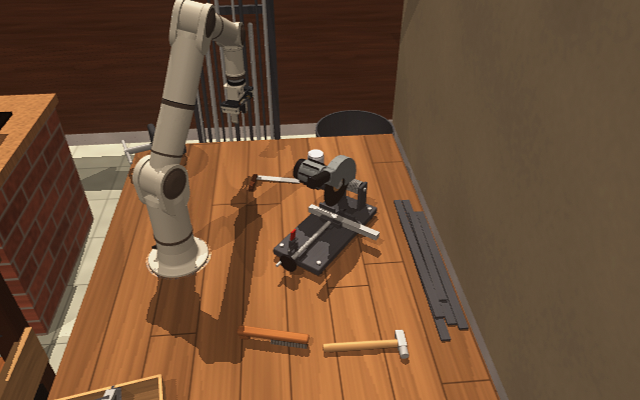

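View pics/top0.png

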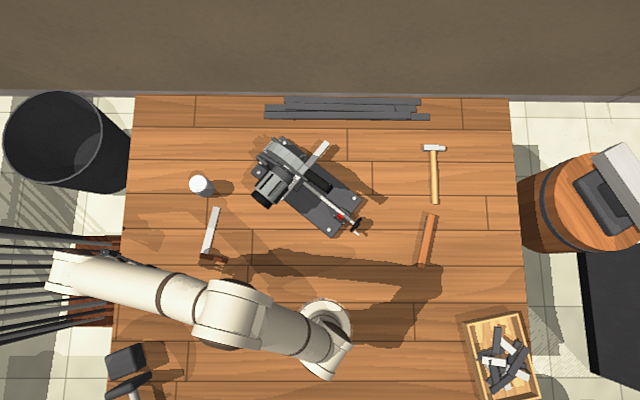

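Run:
```python
import cv2
a=cv2.imread("pics/side0.png")[135:290,235:425];cv2.imwrite("pics/side0c.png",cv2.resize(a,None,fx=3.8,fy=3.8,interpolation=cv2.INTER_CUBIC))
a=cv2.imread("pics/top0.png")[125:250,235:385];cv2.imwrite("pics/top0c.png",cv2.resize(a,None,fx=4.7,fy=4.7,interpolation=cv2.INTER_CUBIC))
```

```text
(no output)
```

View pics/side0c.png

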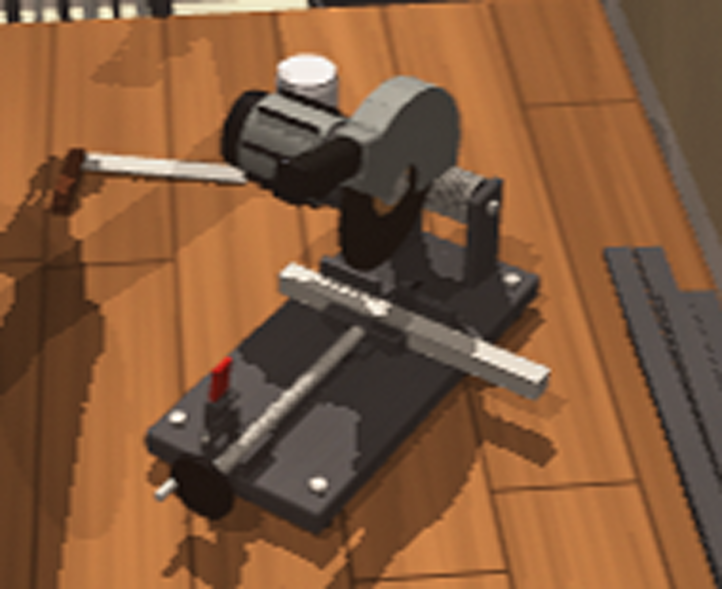

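View pics/top0c.png

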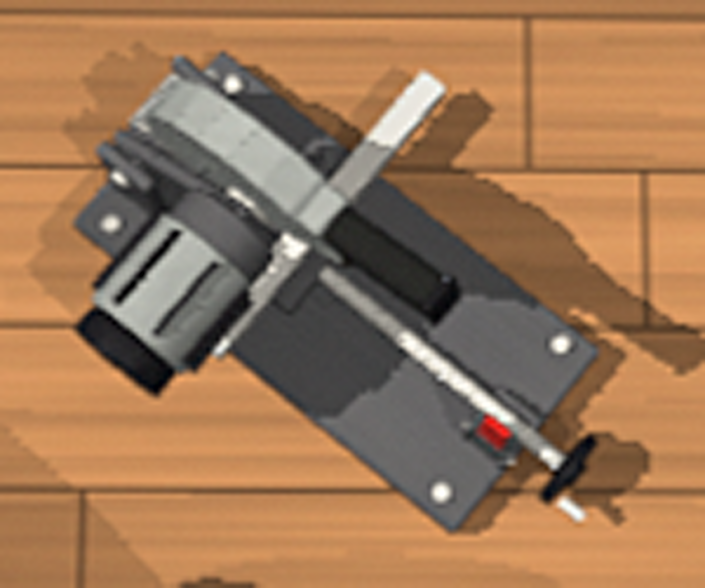

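```bash
cat > h.py <<'E'
import numpy as np,cv2
def cloud(d,K,E):
    v,u=np.mgrid[0:400,0:640]
    P=np.stack([(u-K[0,2])/K[0,0]*d,-(v-K[1,2])/K[1,1]*d,-d],-1)
    return P@E[:3,:3].T+E[:3,3]
E
python3 - <<'E'
from h import *
from scipy.optimize import least_squares
C={}
for n in("side","top"):
    z=np.load(n+"0.npz");P=cloud(z["d"],z["K"],z["E"]);img=cv2.imread(f"pics/{n}0.png")[:,:,::-1].astype(int)
    C[n]=(P,img)
    X=P.reshape(-1,3);c=img.reshape(-1,3);ok=(z["d"].ravel()>0)
    r=ok&(c[:,0]>150)&(c[:,1]<60)&(c[:,2]<60)&(abs(X[:,0]-.5)<.5)
    print(n,"red",r.sum(),X[r].mean(0).round(4),X[r].min(0).round(3),X[r].max(0).round(3))
    roi=ok&(X[:,0]>.35)&(X[:,0]<.85)&(X[:,1]>-.25)&(X[:,1]<.35)
    print("z hist",np.histogram(X[roi,2],bins=np.arange(-.02,.36,.01)))
    dk=roi&(abs(X[:,2]-.04)<.006)&(c.max(1)<150)
    q=X[dk]; print("deck",len(q),np.median(q[:,2]),cv2.minAreaRect(q[:,:2].astype(np.float32)))
    b=roi&(abs(X[:,2]-.065)<.006)&(c.min(1)>90)
    q=X[b]; print("bar",len(q),cv2.minAreaRect(q[:,:2].astype(np.float32)), np.linalg.svd(q[:,:2]-q[:,:2].mean(0))[2][0] if len(q) else 0)
E
```

```text
side red 8 [ 0.4173 -0.0618  0.1425] [ 0.41  -0.069  0.139] [ 0.425 -0.051  0.146]
z hist (array([  27, 5391, 3890,  229,  186, 1536, 1260,  475,  653,  182,  123,
         32,   42,   44,   76,   92,  139,   92,   48,   41,   90,   90,
        104,   96,  111,  160,  266,  105,   63,   64,   84,  196,  191,
         58,   18,    0,    0]), array([-0.02, -0.01,  0.  ,  0.01,  0.02,  0.03,  0.04,  0.05,  0.06,
        0.07,  0.08,  0.09,  0.1 ,  0.11,  0.12,  0.13,  0.14,  0.15,
        0.16,  0.17,  0.18,  0.19,  0.2 ,  0.21,  0.22,  0.23,  0.24,
        0.25,  0.26,  0.27,  0.28,  0.29,  0.3 ,  0.31,  0.32,  0.33,
        0.34,  0.35]))
deck 2434 0.03955024132986673 ((0.5676294565200806, 0.022181183099746704), (0.4678874611854553, 0.29708173871040344), 52.292335510253906)
bar 417 ((0.5605612397193909, -0.037378087639808655), (0.3498741686344147, 0.28932878375053406), 66.52301025390625) [0.96491976 0.26254497]
top red 12 [ 0.4184 -0.0615  0.1376] [ 0.412 -0.077  0.06 ] [ 0.423 -0.052  0.15 ]
z hist (array([  10, 5416, 5701,  219,   47, 1370, 1373,  213,  497,   60,   58,
         18,   16,    6,   14,   35,  118,   70,   17,   13,   48,   43,
         37,   69,  227,  291,  461,  128,   40,   39,   70,  240,  327,
        110,   28,    0,    0]), array([-0.02, -0.01,  0.  ,  0.01,  0.02,  0.03,  0.04,  0.05,  0.06,
        0.07,  0.08,  0.09,  0.1 ,  0.11,  0.12,  0.13,  0.14,  0.15,
        0.16,  0.17,  0.18,  0.19,  0.2 ,  0.21,  0.22,  0.23,  0.24,
        0.25,  0.26,  0.27,  0.28,  0.29,  0.3 ,  0.31,  0.32,  0.33,
        0.34,  0.35]))
deck 2446 0.0399327298410036 ((0.5830850601196289, 0.04437913000583649), (0.41991087794303894, 0.28348010778427124), 51.086822509765625)
bar 466 ((0.552949070930481, -0.042729079723358154), (0.3289753794670105, 0.2904413938522339), 65.45005798339844) [-0.92212801 -0.38688491]
```

```bash
cat > fit.py <<'E'
from h import *
from scipy.optimize import minimize
D={}
for n in("side","top"):
    z=np.load(n+"0.npz");P=cloud(z["d"],z["K"],z["E"]);img=cv2.imread(f"pics/{n}0.png")[:,:,::-1].astype(int)
    X=P.reshape(-1,3);c=img.reshape(-1,3)
    roi=(z["d"].ravel()>0)&(X[:,0]>.35)&(X[:,0]<.85)&(X[:,1]>-.25)&(X[:,1]<.35)
    D[n]=(X[roi],c[roi])
def tosaw(X,p):
    s,c=np.sin(p[2]),np.cos(p[2]);d=X[:,:2]-p[:2]
    return np.c_[d@[c,s],d@[-s,c],X[:,2]]
if __name__=="__main__":
  for names in(("side",),("top",),("side","top")):
    X=np.vstack([D[n][0] for n in names]);c=np.vstack([D[n][1] for n in names])
    sg=lambda t:1/(1+np.exp(-np.clip(t/.0015,-50,50)))
    bx=(abs(X[:,2]-.065)<.007); dk=(abs(X[:,2]-.04)<.007); tb=abs(X[:,2])<.012
    def cost(p):
        S=tosaw(X,p)
        inb=sg(.0125-abs(S[:,0]))*sg(.150-abs(S[:,1]))
        ind=sg(.210-abs(S[:,0]-p[3]))*sg(.100-abs(S[:,1]))
        return -inb[bx].sum()+ inb[tb].sum()+inb[dk].sum() - ind[dk].sum()*1+ind[tb].sum()
    best=None
    for y0 in np.radians([48,51,54]):
      for dx in(-.02,0,.02):
        p0=np.array([.57+dx*np.cos(y0),.09+dx*np.sin(y0),y0,-.08])
        sim=p0+np.vstack([np.zeros(4),np.diag([.02,.02,.05,.02])])
        r=minimize(cost,p0,method="Nelder-Mead",options=dict(initial_simplex=sim,maxiter=800))
        if best is None or r.fun<best.fun:best=r
    p=best.x;print(names,p.round(4),np.degrees(p[2]).round(2),best.fun)
    S=tosaw(X,p)
    q=S[(abs(S[:,2]-.06)<.006)&(S[:,0]>-.2)&(S[:,0]<-.06)&(abs(S[:,1])<.03)]
    print(" screw y",len(q),np.median(q[:,1]),np.polyfit(q[:,0],q[:,1],1))
    r=(c[:,0]>130)&(c[:,1]<60)&(c[:,2]<60)
    r&=S[:,2]>.09
    print(" red",S[r].mean(0).round(4)); 
    g=(abs(S[:,1])<.025)&(S[:,0]<-.05)&(S[:,0]>-.17)&(S[:,2]>.24)&(c.max(1)<70)
    print(" grip",g.sum(),S[g].min(0).round(3),S[g].max(0).round(3),S[g].mean(0).round(3))
    b=(abs(X[:,2]-.065)<.006)&(abs(S[:,0])<.03)&(abs(S[:,1])<.17)
    print(" bar pct",np.percentile(S[b],[2,50,98],axis=0).round(4).tolist())
E
python3 fit.py
```

```text
('side',) [ 0.5795  0.1072  0.8946 -0.049 ] 51.26 -2346.159037305348
 screw y 116 -0.005449566400560305 [ 0.00271199 -0.00441229]
 red [-0.2333  0.0208  0.1425]
 grip 307 [-0.168 -0.023  0.241] [-0.051  0.013  0.326] [-0.114 -0.01   0.297]
 bar pct [[-0.0239, -0.161, 0.0594], [-0.0053, -0.0288, 0.064], [0.0146, 0.0984, 0.0702]]
('top',) [ 0.5811  0.1056  0.8877 -0.0457] 50.86 -2656.112782328458
 screw y 118 0.0024770408089108053 [0.00102615 0.00230277]
 red [-0.2317  0.0249  0.1364]
 grip 302 [-0.159 -0.015  0.258] [-0.054  0.019  0.329] [-0.109  0.003  0.308]
 bar pct [[-0.0275, -0.1654, 0.0595], [-0.0055, -0.0702, 0.0644], [0.0109, 0.0963, 0.0699]]
('side', 'top') [ 0.5807  0.1059  0.8894 -0.0465] 50.96 -4994.427215618572
 screw y 234 -0.0012668584446144243 [ 0.00429023 -0.00034486]
 red [-0.2321  0.0239  0.138 ]
 grip 609 [-0.167 -0.021  0.241] [-0.051  0.019  0.329] [-0.111 -0.003  0.302]
 bar pct [[-0.0273, -0.1637, 0.0595], [-0.0053, -0.037, 0.0642], [0.0137, 0.0991, 0.07]]
```

Run:
```python
from fit import *
p=[.5807,.1059,.8894]
for n in D:
    X,c=D[n];S=tosaw(X,p)
    for lo,hi in((-.16,-.06),(.06,.09)):
        b=(S[:,2]>.06)&(S[:,2]<.072)&(abs(S[:,0])<.035)&(S[:,1]>lo)&(S[:,1]<hi)
        if b.sum(): print(n,"bar",lo,b.sum(),np.percentile(S[b,0],[3,50,97]).round(4),np.polyfit(S[b,1],S[b,0],1).round(4))
    b=(S[:,2]>.05)&(S[:,2]<.075)&(abs(S[:,0])<.035);print(" yext",np.percentile(S[b,1],[.5,99.5]))
    w=(S[:,2]>.03)&(S[:,2]<.1)&(S[:,0]<-.285)&(c.max(1)<60)&(abs(S[:,1])<.05)
    print(n,"wheel",w.sum(),np.percentile(S[w],[5,50,95],axis=0).round(4).tolist())
    w=(abs(S[:,2]-.04)<.005)&(abs(S[:,1])<.12)&(S[:,0]<.2)&(S[:,0]>-.3)
    print(n,"deck",np.percentile(S[w],[1,99],axis=0).round(4).tolist())
    w=(S[:,2]>.12)&(S[:,2]<.17)&(S[:,0]>.1)&(S[:,0]<.16)
    print(n,"post",w.sum(),np.percentile(S[w],[5,50,95],axis=0).round(4).tolist())
    r=(c[:,0]>90)&(c[:,1]<c[:,0]*.45)&(c[:,2]<c[:,0]*.45)&(S[:,2]>.08)&(abs(S[:,0]+.23)<.04)
    print(S[r].round(3).tolist())
```

```text
side bar -0.16 142 [-0.0201 -0.0061  0.0122] [0.0517 0.0004]
side bar 0.06 40 [-0.0184 -0.0013  0.0145] [-0.3317  0.0221]
 yext [-0.19072505  0.10492649]
side wheel 194 [[-0.3103, -0.0331, 0.0348], [-0.3038, -0.0073, 0.0649], [-0.2966, 0.0221, 0.086]]
side deck [[-0.2584, -0.1026, 0.0352], [0.1507, 0.0948, 0.0447]]
side post 195 [[0.1015, -0.0569, 0.1239], [0.1132, -0.0322, 0.1445], [0.1438, -0.0016, 0.1552]]
[[-0.225, 0.023, 0.143], [-0.22, 0.023, 0.139], [-0.234, 0.021, 0.146], [-0.232, 0.018, 0.145], [-0.225, 0.019, 0.14], [-0.238, 0.022, 0.144], [-0.233, 0.022, 0.14], [-0.237, 0.015, 0.146], [-0.243, 0.022, 0.142], [-0.24, 0.02, 0.141], [-0.237, 0.018, 0.14], [-0.25, 0.018, 0.145], [-0.242, 0.023, 0.132], [-0.247, 0.02, 0.133], [-0.246, 0.021, 0.127], [-0.247, 0.021, 0.123], [-0.247, 0.02, 0.119], [-0.249, 0.024, 0.114], [-0.249, 0.019, 0.117]]
top bar -0.16 149 [-0.0136 -0.0008  0.0112] [ 0.0082 -0.0004]
top bar 0.06 11 [-0.0151 -0.0108 -0.0085] [-0.0191 -0.0102]
 yext [-0.18501691  0.10900595]
top wheel 56 [[-0.3047, -0.0256, 0.063], [-0.2966, 0.0016, 0.0821], [-0.2909, 0.028, 0.0911]]
top deck [[-0.2535, -0.0965, 0.0352], [0.1553, 0.0996, 0.0448]]
top post 219 [[0.1036, -0.0489, 0.1323], [0.1314, 0.0295, 0.1479], [0.152, 0.0551, 0.161]]
[[-0.222, 0.023, 0.146], [-0.225, 0.021, 0.15], [-0.221, 0.026, 0.13], [-0.225, 0.026, 0.146], [-0.227, 0.023, 0.146], [-0.23, 0.019, 0.136], [-0.233, 0.018, 0.14], [-0.223, 0.028, 0.124], [-0.226, 0.027, 0.133], [-0.23, 0.027, 0.15], [-0.232, 0.023, 0.142], [-0.235, 0.021, 0.146], [-0.238, 0.019, 0.146], [-0.225, 0.03, 0.116], [-0.228, 0.028, 0.122], [-0.232, 0.027, 0.134], [-0.235, 0.026, 0.143], [-0.238, 0.024, 0.144], [-0.24, 0.022, 0.148], [-0.234, 0.029, 0.128], [-0.237, 0.028, 0.135], [-0.24, 0.026, 0.139], [-0.243, 0.025, 0.149], [-0.239, 0.029, 0.121], [-0.242, 0.027, 0.123]]
```

```bash
cat > sw.py <<'E'
import numpy as np
from scipy.spatial.transform import Rotation as R
P=np.array([.5800,.1055,.8894])
RS=R.from_euler("z",P[2])
def w(s): return RS.apply(np.asarray(s,float))+[P[0],P[1],0]
def ori(sign,phi=0):
    # phi: pitch following the head (nose down +), about -y of saw
    y=np.array([0,sign,0.]);z=np.array([0,0,-1.]);x=np.cross(y,z)
    return (RS*R.from_rotvec([0,-phi,0])*R.from_matrix(np.c_[x,y,z])).as_quat()
def tip(s,sign,phi=0,ahead=.025):
    "TCP position so that the point `ahead` of TCP lies at saw point s"
    q=ori(sign,phi);return w(s)-ahead*R.from_quat(q).apply([0,0,1.]),q
E
python3 - <<'E'
from sw import *
from fit import *
from plant import robot
p=P
for n in D:
    X,c=D[n];S=tosaw(X,p)
    for lo,hi in((-.1,-.02),(.022,.05),(.05,.1),(.1,.2)):
        m=(S[:,1]>lo)&(S[:,1]<hi)&(S[:,2]>.18)
        if m.sum()>3: print(n,lo,m.sum(),"x",np.percentile(S[m,0],[1,99]).round(3),"z",np.percentile(S[m,2],[1,99]).round(3))
    m=(abs(S[:,1])<.02)&(S[:,2]>.2)
    print([(round(a,2),S[m&(abs(S[:,0]-a)<.01),2].max().round(3)) for a in np.arange(-.16,.03,.02) if (m&(abs(S[:,0]-a)<.01)).any()])
print(robot.current_joints())
for sg in(1,-1):
    for s,ph in(((-.23,.02,.2),0),((-.23,.02,.11),0),((-.23,-.06,.078),0),((-.112,0,.36),0),((-.112,0,.29),0),((-.112,0,.29),-.3),((-.16,0,.19),.4),((-.16,0,.19),.1)):
        t,q=tip(s,sg,ph);j=robot.solve_ik(t,q);print(sg,s,ph,None if j is None else np.round(j,2))
E
```

```text
Traceback (most recent call last):
  File "fit.py", line 10, in tosaw
    s,c=np.sin(p[2]),np.cos(p[2]);d=X[:,:2]-p[:2]
                                    ~~~~~~~^~~~~~
ValueError: operands could not be broadcast together with shapes (16254,2) (2,640,3)
```

Name clash (`P`); fix.

Run:
```python
from fit import *
from sw import *
import sw
from plant import robot
p=sw.P
for n in D:
    X,c=D[n];S=tosaw(X,p)
    for lo,hi in((-.1,-.02),(.022,.05),(.05,.1),(.1,.2)):
        m=(S[:,1]>lo)&(S[:,1]<hi)&(S[:,2]>.18)
        if m.sum()>3: print(n,lo,m.sum(),"x",np.percentile(S[m,0],[1,99]).round(3),"z",np.percentile(S[m,2],[1,99]).round(3))
    m=(abs(S[:,1])<.02)&(S[:,2]>.2)
    print([(round(a,2),S[m&(abs(S[:,0]-a)<.01),2].max().round(3)) for a in np.arange(-.16,.03,.02) if (m&(abs(S[:,0]-a)<.01)).any()])
print(robot.current_joints())
for sg in(1,-1):
    for s,ph in(((-.23,.02,.2),0),((-.23,.02,.11),0),((-.23,-.06,.078),0),((-.112,0,.36),0),((-.112,0,.29),0),((-.112,0,.29),-.3),((-.16,0,.19),.4),((-.16,0,.19),.1)):
        t,q=tip(s,sg,ph);j=robot.solve_ik(t,q);print(sg,s,ph,None if j is None else np.round(j,2))
```

```text
side -0.1 153 x [-0.064  0.112] z [0.188 0.301]
side 0.022 20 x [-0.03  -0.013] z [0.184 0.211]
side 0.05 160 x [-0.03   0.045] z [0.183 0.254]
side 0.1 372 x [-0.035  0.039] z [0.184 0.253]
[(np.float64(-0.16), np.float64(0.326)), (np.float64(-0.14), np.float64(0.324)), (np.float64(-0.12), np.float64(0.317)), (np.float64(-0.1), np.float64(0.312)), (np.float64(-0.08), np.float64(0.305)), (np.float64(-0.06), np.float64(0.3)), (np.float64(-0.04), np.float64(0.301)), (np.float64(-0.02), np.float64(0.304)), (np.float64(-0.0), np.float64(0.309)), (np.float64(0.02), np.float64(0.31))]
top 0.022 186 x [-0.022  0.099] z [0.182 0.248]
top 0.05 380 x [-0.028  0.065] z [0.187 0.255]
top 0.1 597 x [-0.028  0.065] z [0.185 0.254]
[(np.float64(-0.16), np.float64(0.326)), (np.float64(-0.14), np.float64(0.329)), (np.float64(-0.12), np.float64(0.324)), (np.float64(-0.1), np.float64(0.316)), (np.float64(-0.08), np.float64(0.31)), (np.float64(-0.06), np.float64(0.304)), (np.float64(-0.04), np.float64(0.303)), (np.float64(-0.02), np.float64(0.304)), (np.float64(-0.0), np.float64(0.31)), (np.float64(0.02
[... 497 characters left out ...]
 0.29  1.43  2.08]
1 (-0.16, 0, 0.19) 0.4 [ 1.45  0.53 -1.45  2.16  0.32  0.68  2.32]
1 (-0.16, 0, 0.19) 0.1 [ 0.09  0.18 -0.05  2.06 -0.1   0.84  2.56]
-1 (-0.23, 0.02, 0.2) 0 [-0.15  0.09  0.24  2.13 -0.03  0.92 -0.57]
-1 (-0.23, 0.02, 0.11) 0 [-0.15  0.25  0.26  2.21 -0.1   0.69 -0.5 ]
-1 (-0.23, -0.06, 0.078) 0 [-0.08  0.42  0.3   2.07 -0.2   0.68 -0.33]
-1 (-0.112, 0, 0.36) 0 [-0.22  0.11  0.15  1.73 -0.02  1.3  -0.75]
-1 (-0.112, 0, 0.29) 0 [-0.23  0.16  0.15  1.84 -0.03  1.15 -0.75]
-1 (-0.112, 0, 0.29) -0.3 [-0.36  0.31  0.18  1.68  0.14  1.39 -0.91]
-1 (-0.16, 0, 0.19) 0.4 [-0.04  0.13  0.31  2.2  -0.62  0.75  0.04]
-1 (-0.16, 0, 0.19) 0.1 [-0.13  0.18  0.19  2.07 -0.15  0.85 -0.52]
```

Run:
```python
from sw import *
from plant import robot
import cv2
sg=-1
robot.move_gripper(.6)
p=robot.current_eef_pos();robot.move_straight([p[0]+.05,p[1],.48],vel=.25)
t,q=tip((-.234,.026,.40),sg);robot.move_ptp(t,q)
print(robot.current_t(),robot.current_ft_force(),robot.current_gripper_width())
t,q=tip((-.234,.026,.19),sg);robot.move_straight(t,vel=.2)
pc=robot.get_image("top");cv2.imwrite("pics/t1.png",cv2.resize(pc["img"][110:260,220:420,::-1],None,fx=4,fy=4,interpolation=cv2.INTER_CUBIC))
pc=robot.get_image("side");cv2.imwrite("pics/s1.png",cv2.resize(pc["img"][120:290,200:400,::-1],None,fx=3.5,fy=3.5,interpolation=cv2.INTER_CUBIC))
print(robot.current_t(),robot.current_ft_force(),robot.current_eef_pos(),t)
```

```text
5.1917 [ 0.16764837 -0.98113268 -0.03381521] 0.6019078710669591
6.4917 [0.75858367 0.30989407 0.23498461] [ 0.41328241 -0.05987799  0.21600804] [ 0.41241447 -0.05986955  0.215     ]
```

View pics/t1.png

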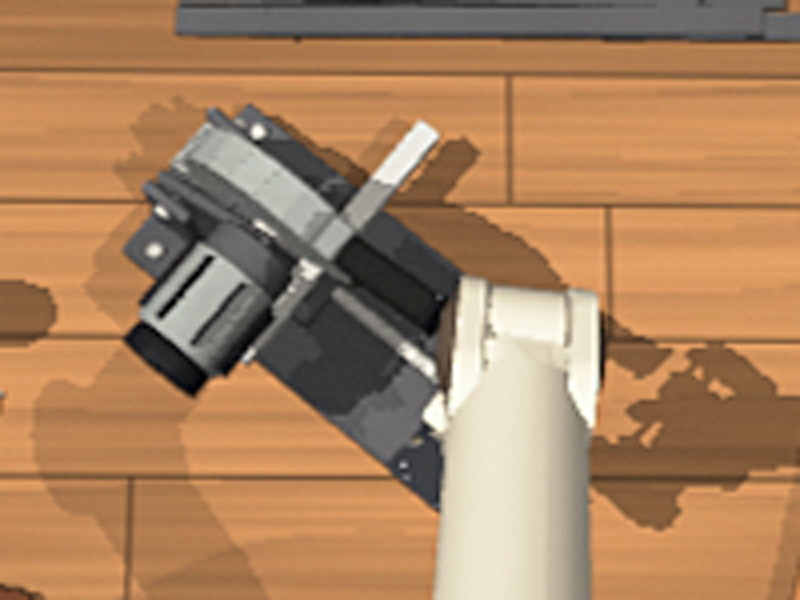

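View pics/s1.png

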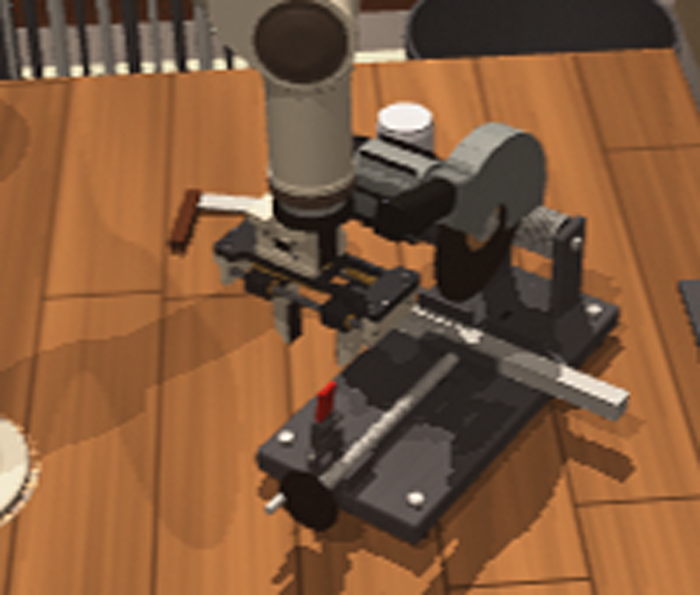

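Run:
```python
from sw import *
from plant import robot
import cv2
sg=-1;half=.6*.092/2
f0=robot.current_ft_force();
def go(cy,cz,v):
    t,q=tip((-.236,cy-half,cz),sg);robot.move_straight(t,vel=v)
    f=RS.inv().apply(robot.current_ft_force()-f0);e=RS.inv().apply(robot.current_eef_pos()-t);print(round(cy,3),round(cz,3),f.round(1),(e*1000).round(1),round(robot.current_t(),2))
    return f
go(.026+half,.122,.12)
for i,th in enumerate(np.linspace(1.5,0.05,11)):
    r=.054+.016*i/10
    y=.026-r*np.cos(th)+.010*np.sin(th);z=.068+r*np.sin(th)+.010*np.cos(th)
    f=go(y,z,.07)
    if np.linalg.norm(f)>15: print("STOP");break
```

```text
0.054 0.122 [-0.   0.6  0. ] [ 0.3 -0.4  0.5] 7.21
0.032 0.123 [-1.   0.5  0. ] [-0.1 -0.6  0.1] 7.67
0.024 0.124 [-0.9  1.1 -0.2] [-0.  -0.4  0.1] 7.94
0.015 0.125 [-1.1  0.3 -0.4] [ 0.  -0.6  0.1] 8.22
0.006 0.124 [-1.5 -0.8 -0.3] [-0.  -0.7 -0. ] 8.49
-0.003 0.122 [-1.8  0.3  0.1] [-0.1 -0.6 -0.1] 8.78
-0.011 0.119 [-0.2  0.4 -0.3] [-0.1 -0.5 -0.2] 9.06
-0.019 0.114 [-0.5  0.9 -0.7] [-0.1 -0.4 -0.3] 9.34
-0.027 0.107 [-0.7  1.2  0.1] [-0.2 -0.3 -0.3] 9.63
-0.034 0.1 [ 0.   1.  -0.1] [-0.2 -0.2 -0.4] 9.93
-0.039 0.091 [-1.4  1.1 -0.3] [-0.2 -0.  -0.5] 10.22
-0.043 0.081 [-1.   0.7 -0. ] [-0.2  0.1 -0.5] 10.53
```

Run:
```python
from plant import robot
import cv2
pc=robot.get_image("side");cv2.imwrite("pics/s2.png",cv2.resize(pc["img"][150:290,220:370,::-1],None,fx=4.2,fy=4.2,interpolation=cv2.INTER_CUBIC))
```

```text
(no output)
```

View pics/s2.png

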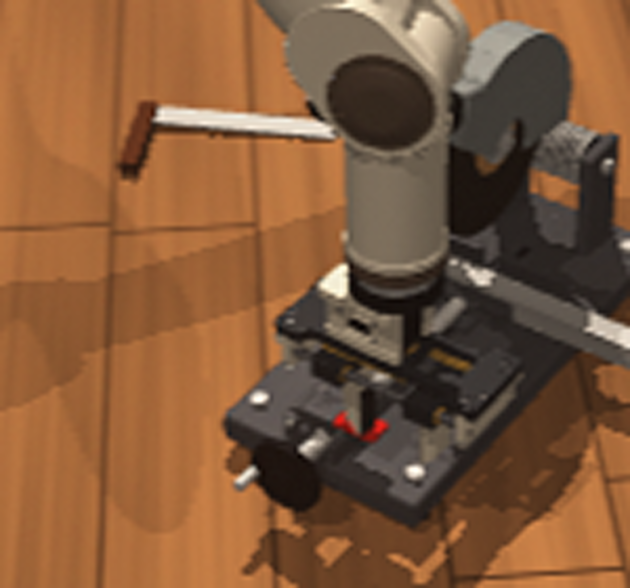

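Run:
```python
from sw import *
from plant import robot
sg=-1;half=.6*.092/2
def ft(n=4):
    a=[]
    for _ in range(n): a.append(robot.current_ft_force());robot.hold(.03)
    return RS.inv().apply(np.mean(a,0))
for k in range(10):
    cz=.079-.001*k
    t,q=tip((-.236,-.043-half,cz),sg);robot.move_straight(t,vel=.03)
    f=ft();print(round(cz,4),f.round(2),((robot.current_eef_pos()-t)*1000).round(2),round(robot.current_t(),2))
    if f[2]>8: break
```

```text
0.079 [-0.04  0.07 -0.21] [-0.01  0.05  0.08] 10.96
0.078 [-0.3   0.07  2.78] [ 0.19 -0.04  0.23] 11.34
0.077 [-1.26  2.28 11.78] [ 0.28 -0.04  0.91] 11.72
```

Run:
```python
from sw import *
from plant import robot
import cv2
from h import cloud
sg=-1;half=.6*.092/2
t,q=tip((-.24,-.043-half,.19),sg);robot.move_straight(t,vel=.2)
t,q=tip((-.27,-.12,.36),sg);robot.move_straight(t,vel=.25)
for n in("side","top"):
    pc=robot.get_image(n);cv2.imwrite(f"pics/{n}3.png",cv2.resize(pc["img"][130:290,220:400,::-1],None,fx=3.5,fy=3.5,interpolation=cv2.INTER_CUBIC))
    X=cloud(pc["range_z"],pc["K"],pc["extrinsics"]).reshape(-1,3);c=pc["img"].reshape(-1,3).astype(int)
    S=RS.inv().apply(X-[.58,.1055,0])
    r=(c[:,0]>90)&(c[:,1]<c[:,0]*.45)&(c[:,2]<c[:,0]*.45)&(abs(S[:,0]+.23)<.05)&(abs(S[:,1])<.12)
    print(n,r.sum(),S[r].mean(0).round(4),np.percentile(S[r],[3,97],axis=0).round(3).tolist())
print(robot.current_t(),robot.current_ft_force())
```

```text
side 64 [-0.2348 -0.0307  0.077 ] [[-0.247, -0.05, 0.071], [-0.222, -0.01, 0.082]]
top 67 [-0.2314 -0.0327  0.0734] [[-0.242, -0.058, 0.041], [-0.22, -0.013, 0.083]]
13.4083 [ 0.38723197  0.10748374 -0.07131294]
```

View pics/side3.png

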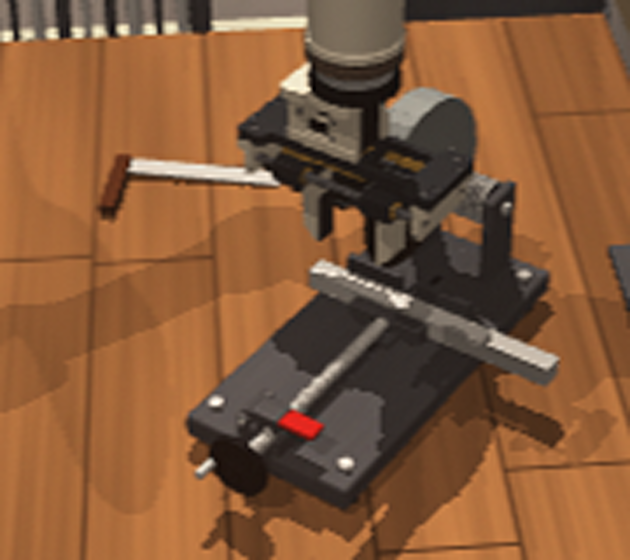

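```bash
cat >> sw.py <<'E'
PIV=np.array([.130,0,.130])
PHI0=-np.radians(15)
def gp(phi,back=0,fwd=.012):
    "TCP pose holding the grip when head is at phi; back = retreat along tool axis"
    g0=np.array([-.099,0,.292])+fwd*np.array([-np.cos(PHI0),0,-np.sin(PHI0)])
    rr=R.from_rotvec([0,-phi,0])
    return tip(PIV+rr.apply(g0-PIV),-1,PHI0+phi,.006+back)
E
python3 - <<'E'
from sw import *
from plant import robot
for ph in(0,.2,.42):
    print(gp(ph)[0].round(3),robot.solve_ik(*gp(ph)))
p=robot.current_eef_pos();robot.move_straight([p[0],p[1],.5],vel=.25)
t,q=gp(0,.14);robot.move_ptp(t,q);robot.hold(.2)
print(robot.current_t(),robot.current_ft_force(),robot.current_joints().round(2) if hasattr(robot.current_joints(),'round') else 0)
t,q=gp(0,.06);robot.move_straight(t,vel=.15);robot.hold(.1);print(robot.current_ft_force(),(robot.current_eef_pos()-t))
import cv2
for n in("side","top"):
    pc=robot.get_image(n);cv2.imwrite(f"pics/{n}4.png",cv2.resize(pc["img"][100:270,220:420,::-1],None,fx=3.5,fy=3.5,interpolation=cv2.INTER_CUBIC))
print(robot.current_t())
E
```

```text
[0.511 0.021 0.301] [-0.30309867  0.29628817  0.12388785  1.72178749  0.13717009  1.32811074
 -0.90889261]
[ 0.493 -0.002  0.25 ] [-0.20922615  0.21517292  0.14623704  1.92517764  0.01642479  1.04553925
 -0.75559272]
[ 0.481 -0.017  0.189] [-0.08064613  0.20548037  0.16887091  2.11285129 -0.24285602  0.75108642
 -0.42646903]
15.1583 [ 1.25063511 -0.68379386 -0.33313312] [-0.31  0.27  0.1   1.45  0.14  1.63 -0.91]
[-0.32631273 -0.33691603  0.03539538] [0.00085491 0.00028904 0.0012895 ]
16.0417
```

View pics/side4.png

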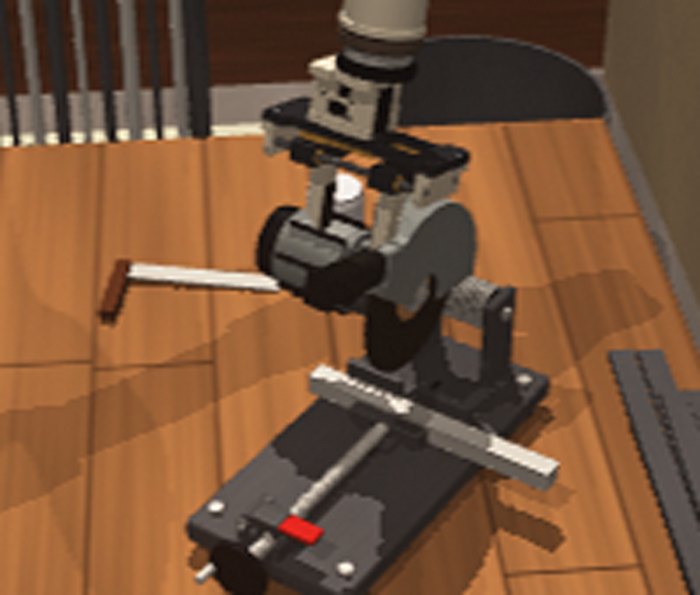

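View pics/top4.png

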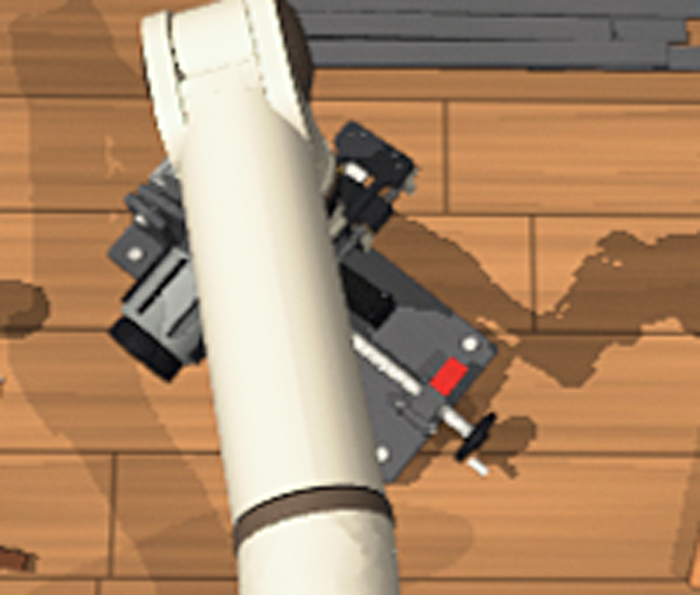

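Run:
```python
from sw import *
from plant import robot
import cv2
for b in(.03,.0):
    t,q=gp(0,b);robot.move_straight(t,vel=.08);print(RS.inv().apply(robot.current_ft_force()).round(1),(robot.current_eef_pos()-t).round(4))
robot.move_gripper(.0);robot.hold(.2)
print("w",robot.current_gripper_width()*92,RS.inv().apply(robot.current_ft_force()).round(1),robot.current_torque(),(robot.current_eef_pos()-t).round(4))
for n in("side",):
    pc=robot.get_image(n);cv2.imwrite(f"pics/{n}5.png",cv2.resize(pc["img"][100:270,220:420,::-1],None,fx=3.5,fy=3.5,interpolation=cv2.INTER_CUBIC))
print(robot.current_t())
```

```text
[ 1.1 -0.  -0.7] [-0.0001 -0.0001 -0.0002]
[-0.1  0.1 -0.6] [-0.     -0.0001 -0.0001]
w 29.72940250208536 [ 2.  -4.9 -2.6] [-0.13300879 -0.74818399  0.44583841] [ 0.0013 -0.0008  0.0003]
17.8667
```

View pics/side5.png

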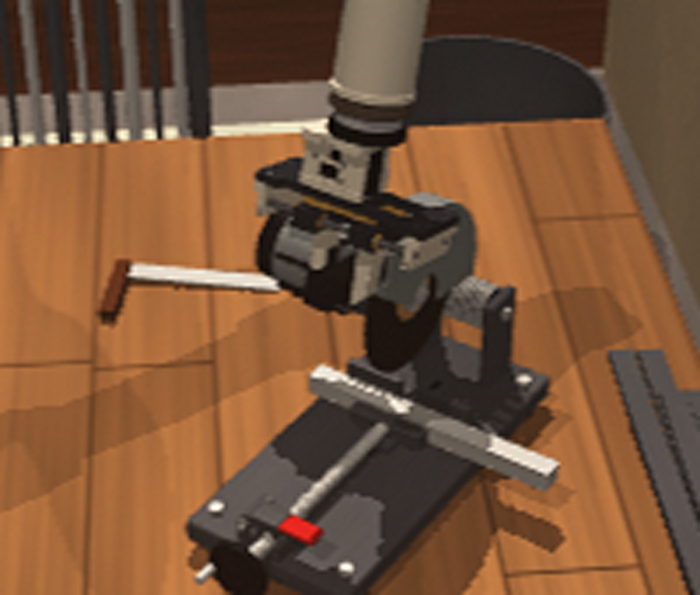

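```bash
cat >> sw.py <<'E'
OFF=np.array([0,-.0015,0])
def step(robot,phi,vel,n=3,log=True):
    t,q=gp(phi);t=t+RS.apply(OFF);robot.move_straight(t,vel=vel,attitude=q)
    a=[]
    for _ in range(n): robot.hold(.03);a.append(robot.current_ft_force())
    f=RS.inv().apply(np.mean(a,0));m=RS.inv().apply(robot.current_torque())
    p=RS.inv().apply(robot.current_eef_pos()-[P[0],P[1],0])
    e=p-RS.inv().apply(t-[P[0],P[1],0])
    rel=(p-PIV)[[0,2]]
    q0=R.from_quat(robot.current_orientation()).apply([0,0,1.]);qs=RS.inv().apply(q0)
    g=p+.006*qs-PIV; u=np.array([-g[2],0,g[0]])/np.hypot(g[0],g[2]) # increasing-phi tangent
    ft=-f@u; fr=f@(np.array([g[0],0,g[2]])/np.hypot(g[0],g[2]))
    a0=np.arctan2(*(gp(0)[0]*0+0)[:2]) if 0 else 0
    if log: print(f"phi {phi:.3f} F {f.round(1)} Ftan {ft:.1f} Frad {fr:.1f} M {m.round(2)} err {(e*1000).round(1)} t {robot.current_t():.2f}")
    return ft,fr,f
E
python3 - <<'E'
from sw import *
from plant import robot
for ph in np.arange(.04,.34,.04):
    ft,fr,f=step(robot,ph,.05,2)
    if np.linalg.norm(f)>25: print("STOP");break
print(robot.current_gripper_width()*92)
E
```

```text
phi 0.040 F [0.9 0.6 6.2] Ftan 5.7 Frad 2.6 M [0.01 0.08 0.11] err [ 0.6 -0.1  1.1] t 18.32
phi 0.080 F [0.4 1.2 7.2] Ftan 6.4 Frad 3.2 M [0.08 0.15 0.09] err [ 0.6 -0.1  1.1] t 18.77
phi 0.120 F [-0.1  1.2  7.9] Ftan 6.9 Frad 3.8 M [0.15 0.3  0.1 ] err [ 0.5 -0.1  1.1] t 19.22
phi 0.160 F [-0.6  2.5  8.2] Ftan 7.1 Frad 4.1 M [0.16 0.27 0.12] err [ 0.5 -0.2  1.2] t 19.67
phi 0.200 F [-1.8  2.1  9.3] Ftan 7.9 Frad 5.3 M [0.19 0.38 0.14] err [ 0.4 -0.2  1.2] t 20.12
phi 0.240 F [-1.3  2.5  9.9] Ftan 8.8 Frad 4.8 M [0.21 0.43 0.16] err [ 0.3 -0.2  1.2] t 20.57
phi 0.280 F [-2.3  2.3 10.6] Ftan 9.3 Frad 5.6 M [0.29 0.42 0.16] err [ 0.2 -0.2  1.2] t 21.02
phi 0.320 F [-3.4  2.6 10.9] Ftan 9.5 Frad 6.3 M [0.25 0.41 0.16] err [ 0.1 -0.2  1.1] t 21.47
29.915157998914136
```

Run:
```python
from sw import *
from plant import robot
H=[]
for ph in np.arange(.335,.45,.006):
    ft,fr,f=step(robot,ph,.03,5); H.append((ph,ft))
    if len(H)>3:
        a=np.array(H); base=9.6+10*(ph-.32)
        if ft-base>1.0 and a[-1,1]-a[-2,1]>.5: print("contact?",ft,base);break
```

```text
phi 0.335 F [-3.   2.7 11.2] Ftan 10.0 Frad 5.9 M [0.33 0.5  0.14] err [ 0.1 -0.3  1.2] t 21.93
phi 0.341 F [-4.1  2.5 11.3] Ftan 9.8 Frad 6.9 M [0.28 0.54 0.15] err [ 0.1 -0.3  1.1] t 22.35
phi 0.347 F [-3.6  2.9 11.2] Ftan 9.9 Frad 6.3 M [0.31 0.5  0.19] err [ 0.1 -0.2  1.1] t 22.77
phi 0.353 F [-3.8  2.5 11. ] Ftan 9.7 Frad 6.4 M [0.26 0.53 0.15] err [ 0.  -0.2  1.1] t 23.18
phi 0.359 F [-3.9  2.6 11.7] Ftan 10.4 Frad 6.6 M [0.34 0.54 0.13] err [ 0.1 -0.3  1.1] t 23.60
phi 0.365 F [-3.9  2.7 11.7] Ftan 10.5 Frad 6.6 M [0.35 0.47 0.13] err [ 0.  -0.2  1.1] t 24.02
phi 0.371 F [-4.   3.2 11.5] Ftan 10.2 Frad 6.5 M [0.31 0.57 0.17] err [ 0.  -0.2  1.1] t 24.43
phi 0.377 F [-4.4  2.6 11.6] Ftan 10.3 Frad 6.9 M [0.3  0.52 0.16] err [ 0.  -0.3  1.1] t 24.85
phi 0.383 F [-4.1  2.5 11.8] Ftan 10.6 Frad 6.6 M [0.32 0.56 0.19] err [ 0.  -0.2  1.1] t 25.27
phi 0.389 F [-4.2  2.9 11.9] Ftan 10.7 Frad 6.7 M [0.32 0.51 0.15] err [ 0.  -0.2  1.1] t 25.68
phi 0.395 F [-4.2  2.9 12. ] Ftan 10.8 Frad 6.6 M [0.35 0.54 0.12] err [-0.  -0.2  1.1] t 26.10
phi 0.401 F [-4.7  2.9 12.7] Ftan 11.5 Frad 7.2 M [0.41 0.61 0.25] err [ 0.  -0.2  1.1] t 26.52
contact? 11.458848195030125 10.41
```

Run:
```python
from sw import *
from plant import robot
step(robot,.401,.03,15)
for ph in (.404,.407,.410,.413,.416):
    ft,fr,f=step(robot,ph,.03,12)
    if ft>12.4: break
```

```text
phi 0.401 F [-4.6  3.1 12.8] Ftan 11.6 Frad 7.2 M [0.39 0.59 0.18] err [ 0.  -0.3  1.2] t 27.27
phi 0.404 F [-5.3  3.7 16.4] Ftan 15.0 Frad 8.5 M [0.63 0.79 0.16] err [ 0.1 -0.3  1.5] t 27.92
```

Run:
```python
from sw import *
from plant import robot
import cv2
step(robot,.402,.03,15)
robot.hold(1.0)
step(robot,.402,.03,15)
for n in("side","top"):
    pc=robot.get_image(n);cv2.imwrite(f"pics/{n}6.png",cv2.resize(pc["img"][100:270,220:420,::-1],None,fx=3.5,fy=3.5,interpolation=cv2.INTER_CUBIC))
```

```text
phi 0.402 F [-4.9  3.2 13.6] Ftan 12.4 Frad 7.5 M [0.42 0.67 0.22] err [ 0.  -0.2  1.3] t 28.67
phi 0.402 F [-4.7  3.1 13.7] Ftan 12.4 Frad 7.4 M [0.44 0.62 0.16] err [ 0.  -0.3  1.3] t 30.42
```

View pics/side6.png

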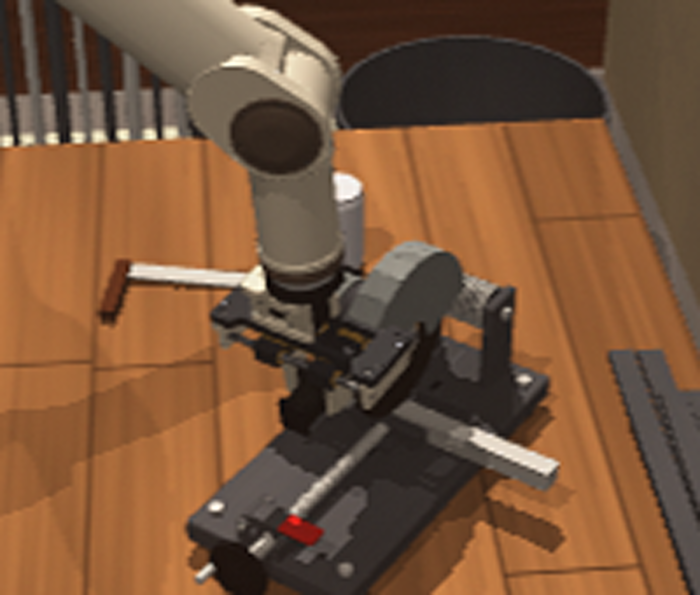

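View pics/top6.png

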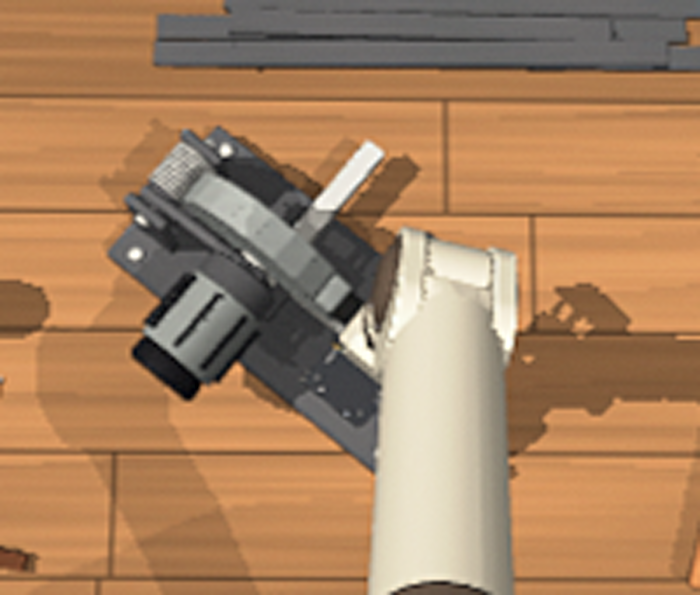

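Run:
```python
from plant import robot
print(robot.current_t(),robot.current_gripper_width()*92,robot.current_ft_force());robot.close_job()
```

```text
30.5167 30.143835188705715 [-5.05387174 -0.84381021 14.23787368]
the job is handed in; nothing more can be done
```

The bar is locked and the disc is resting on it. I handed the job in at about 30.5 s with the gripper still holding the head there.

- **Half-nut:** I swung the red tab over with one finger and pressed it down until it met a hard stop at the expected height, about 78 mm for the upper face. Both cameras then showed it lying flat, and it was still down in the last side picture. In the last top picture the arm hid it.
- **Saw head:** I gripped the black grip (measured 29.7–30.1 mm wide, 30 expected) and brought the head down along its arc. The force along the arc rose from about 6 N to about 10.8 N. The disc met the bar at about 0.40 rad.
- **Final push:** One fine step went further than I wanted, to 15 N at the grip (roughly 8 N on the disc) for about 0.7 s, so I backed off. The hold was then steady at 12.4 N over more than 1.5 s. By the 2 N per newton you gave, that is about 3 N on the disc.
- **Doubts:** About 7 N also pulls along the line from grip to pivot. I take it to come from the 2–3 mm error in my measured saw pose.
- **Other tools:** The bar looks unmoved in the last pictures. The try square and tin look untouched where they show. I did not check the hammer and wire brush again, but the arm did not go near them.

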